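# Turn the keyed collar until its tabs drop into the keyways

### The arm

A 6-joint arm with a two-finger parallel gripper is mounted at the origin on a cart in front of the work surface, level with it; the furniture and walls round the work are solid. World frame = base frame: x ahead of the robot, y to its left, z up, the work surface at z = 0. Lengths are in m, angles in rad, forces in N, time in s.
With the tool pointing down it reaches from about 0.3 to 0.775 m from the base axis. Payload 14.6 kg.
Tool frame: the origin (TCP) lies at the very end of the fingers, on their centre line; the grasp point (between the pads) lies 19 mm behind it; z points along the fingers, x is the direction in which the jaws open and shut, and the axes are right-handed (so a half turn about z gives the same grasp; the last joint's range is limited). The gripper opens to 94 mm and grips with 3 to 60 N. Pads are 16 mm wide; open, the fingers measure 119 mm over their backs; the gripper's body (75 mm by 177 mm) begins 78 mm behind the grasp point.
Start: joints at [-0.067, 0.3, 1.521, -0, 1.321, -0.067], TCP at [0.55, -0, 0.167] pointing down, gripper open.
Joint ranges: [-3.03, 3.03], [-0.79, 2.21], [0.23, 2.52], [-1.04, 4.18], [0, 3.07], [-2.55, 2.55]. Speed limits (rad/s): [2.22, 2.22, 2.57, 3.14, 3.14, 3.14].

### API

Orientations are given as [roll, pitch, yaw] about the fixed x, y, z axes, in that order (R = Rz(yaw) Ry(pitch) Rx(roll)).
In Python, from station import ctrl gives the robot as it stands.
- The arm moves only by the shell command python3 -m inch 'ROWS' [FORCE]. ROWS is JSON, one flat list of numbers, 7 for each row, row after row: the shift along the tool's x, y, z in cm, then the turn, a rotation vector about the tool's x, y, z in rad, then the opening, from 0 (shut) to 1 (fully open). In form: [tx, ty, tz, wx, wy, wz, claw, tx, ty, tz, wx, wy, wz, claw, ...]. A call has 1 to 20 rows; each row shifts and turns the commanded pose from where the row before left it, along the tool's axes as they then stand; what a row does not reach is not made up. A row lasts 1/8 s, in which the tool goes at most 62.5 mm and 10.7 degrees, less where a joint would pass 70% of its speed; a pose out of reach is approached as far as the arm can. A call is refused whole if a number of a shift passes 6.25 or a number of a turn 0.188, either way. A call with a gripper value outside its range is refused whole. The fingers move at their own pace and stop on an object; FORCE is the grip in N (left out, the last holds). Time passes only in rows, so rows that do not move let the fingers close. It gives the time, the measured TCP pose, the force and the opening at its end, in the units of the state.
- ctrl.get_obs(): the state, without advancing time (a new reading comes with each control period).
- ctrl.camera(name): name is "scene" or "side" or "wrist"; returns (picture, depth): 420x560x3 uint8, red, green, blue; 420x560 float32, m along the optical axis (not along the pixel's ray), 0 where there is no reading.
- ctrl.camera_params(name): a dict with "vertical_fov" (degrees; the focal length in pixels is half the picture's height over the tangent of half this angle, whatever the lens; pixels are square), "cx", "cy" (the principal point, pixels), "camera_from_world" (4x4, takes a point from world to camera coordinates); the wrist camera has in their place "mount" (4x4, takes a point from camera to tool coordinates, whose origin is the TCP and whose axes are the tool frame's). Camera axes: x right, y down, z forward; pixel columns grow to the right and rows downward; lengths in m; the calibration is good to about 2 mm. The wrist camera is an equidistant fisheye: a pixel r from the principal point sees the ray r / f radians off the axis. A picture is of the moment at which its call begins: read the wrist's pose just before it. camera_params takes no time and is no camera call.
- ctrl.hand_in(): hands the job in, once; it reports no verdict.
Trained networks look in the newest picture that a camera, given by its name, has taken for a name from the list of things; names that differ only in an ending like _2 or _b are one class to them, and where a whole thing is asked for, a point or a joint stands for the part that bears it (a point fixed in the world has none). Each returns a list of dicts, best first, with "score" (0 to 1); they miss things now and then, are a little off and sometimes report something else, mostly with a low value. They report only what shows in the picture. A call takes as long as a camera call. They do not tell look-alikes from the thing itself.
- ctrl.spot_in(camera, label): "bbox" ([centre column, centre row, width, height] in pixels, round what is visible of it).
- ctrl.place_of(camera, label): "centre" ([column, row] in pixels: a listed point, or the origin of a listed thing).
The state is a dict: "time_s": time; "qpos": joint angles; "joint_vel": joint speeds; "tau": joint torques, N m; "ee_pos": TCP position; "eef_rot": TCP orientation; "force": force on the tool from outside, world axes, zero at the start; "moment": the same for the moment, N m; "grip_width": finger opening in m.
Only numpy, scipy, OpenCV 4.12 (cv2) and the standard library are available. Lean on these libraries where they do the work, as an engineer would, in place of code of your own. Each camera call takes 0.05 s, during which the arm holds its last target. There are 200 camera calls.

### The job

Two upright stub axles with a keyed steel collar each are bolted to the bench. One collar is already home; the other still rides high, its two inner tabs resting on top of the axle's barrel. Turn that high collar on its axle until its tabs drop into the two keyways and it sits fully home on the axle's flange, and leave the other collar where it is.

Things in the scene. Friction and masses are not known exactly. Their poses are not given: they have to be found in the camera images.
- axle: dark steel stub axle whose collar rides high, bolted down upright. Origin: centre of its underside on the bench, z up. Flange 90 mm wide, 12 thick, screw heads 4 high near its edge; barrel 40 mm wide, top 46 above the bench; nose 16 wide, tip 62 above the bench. Two keyways 16 mm wide run down the barrel at the axle's +x and -x sides, open at the top; bright strips on the flange continue them
- collar: collar to turn: loose bright steel ring, 56 mm outside (round, grip in any direction), 44 inside, 28 high. Origin: centre of its underside, z up. Tabs 8 mm wide, 10 high, at its +x and -x, flush with its top. At first 43 to 90 degrees off the keyways, underside 28 mm above the bench; within 10 degrees of them (half a turn is the same) it goes down 16 mm to the flange. 0.15 to 0.3 kg
- axle_done: the other stub axle, same shape, size and axes; it may stand left or right of the first
- collar_done: the other collar, same shape and size, already home on the flange of axle_done (top 40 mm above the bench); leave it there
There are look-alikes about, which are no part of the job. Leave any black or pink look-alike of the collar alone.

How it is judged:
By the outcome, as a careful person would: the job done as asked, in the order asked, and still so for the second after the job is handed in, with the robot touching nothing.
It also fails if it takes over 35 s, if anything falls off the work surface, if the arm or the gripper's body presses on something with over 40 N, if the wrist force passes 120 N, or if a joint passes its speed limit or range.

## Working session

There is one attempt and no reset: what is moved stays moved. The work goes in short steps, Python scripts to look and compute and a shell command to move; the robot and the scene stay as the last step left them, time stands still between calls to the robot, and variables do not carry over. Pictures are saved under pics/ and viewed, about 8 in all and at most 12, crops included, and the job is handed in when it is done.

```bash
mkdir -p pics; ls; cat > h.py <<'E'
import numpy as np, cv2
from station import ctrl
def K(n):
    p=ctrl.camera_params(n); return 210/np.tan(np.radians(p["vertical_fov"])/2),p["cx"],p["cy"],p
def world(n,depth,cols,rows):
    f,cx,cy,p=K(n); z=depth[rows,cols]
    c=np.stack([(cols-cx)/f*z,(rows-cy)/f*z,z,np.ones_like(z)],-1)
    return (c@np.linalg.inv(p["camera_from_world"]).T)[...,:3]
def allworld(n,depth):
    r,c=np.mgrid[0:420,0:560]; return world(n,depth,c,r)
E
python3 - <<'E'
from h import *
for n in ("scene","side"):
    im,d=ctrl.camera(n); cv2.imwrite(f"pics/{n}0.png",im[...,::-1]); np.savez(f"{n}0.npz",im=im,d=d)
    W=allworld(n,d)
    for l in ("axle","collar"):
        for q in ctrl.place_of(n,l)[:5]:
            c,r=np.round(q["centre"]).astype(int); print(n,l,round(q["score"],2),c,r,W[min(r,419),min(c,559)].round(3))
        for q in ctrl.spot_in(n,l)[:5]: print("  box",round(q["score"],2),np.round(q["bbox"]))
print(ctrl.get_obs())
E
```

```text
pics
scene axle 0.67 344 239 [ 0.458 -0.27   0.013]
  box 0.73 [347. 233.  39.  32.]
scene collar 0.91 403 249 [ 0.506 -0.397  0.007]
scene collar 0.81 333 278 [ 0.322 -0.308  0.025]
scene collar 0.78 375 281 [ 0.36  -0.388  0.026]
scene collar 0.76 349 234 [ 0.444 -0.285  0.047]
  box 0.85 [336. 272.  24.  27.]
  box 0.76 [407. 240.  28.  18.]
  box 0.76 [379. 278.  30.  27.]
  box 0.66 [350. 226.  22.  22.]
side axle 0.81 278 189 [ 0.476 -0.248  0.013]
  box 0.94 [282. 183.  34.  28.]
side collar 0.84 263 163 [ 0.536 -0.368  0.016]
side collar 0.64 328 189 [ 0.347 -0.271  0.01 ]
side collar 0.56 317 169 [ 0.384 -0.359  0.014]
side collar 0.52 278 179 [ 0.475 -0.245  0.046]
  box 0.89 [266. 161.  25.  19.]
  box 0.8 [320. 163.  22.  21.]
  box 0.75 [280. 174.  22.  15.]
  box 0.56 [328. 183.  27.  13.]
{'time_s': 0.5, 'qpos': array([-6.66079960e-02,  2.99939329e-01,  1.52102724e+00,  5.63394033e-06,
        1.32072530e+00, -6.66119897e-02]), 'joint_vel': array([-0.00052026, -0.00117648,  0.00023018,  0.00078902, -0.0015117 ,
        0.00041326]), 'tau': array([ 2.01047792e-04, -5.31346500e+01, -3.52736092e+01,  7.08488608e-02,
        2.15003832e-02, -3.73959790e-05]), 'ee_pos': array([ 5.49967615e-01, -3.47970120e-06,  1.66912464e-01]), 'eef_rot': array([-3.14158060e+00,  9.86374353e-05,  2.59970836e-06]), 'force': array([-1.09591399,  0.45364639,  0.82117704]), 'moment': array([ 0.03509648, -0.02861953, -0.03340108]), 'grip_width': 0.09399843857552079}
```

```bash
python3 -c "
import cv2,numpy as np
a=cv2.imread('pics/scene0.png');b=cv2.imread('pics/side0.png')
print(a.shape)"
```

```text
(420, 560, 3)
```

View pics/scene0.png

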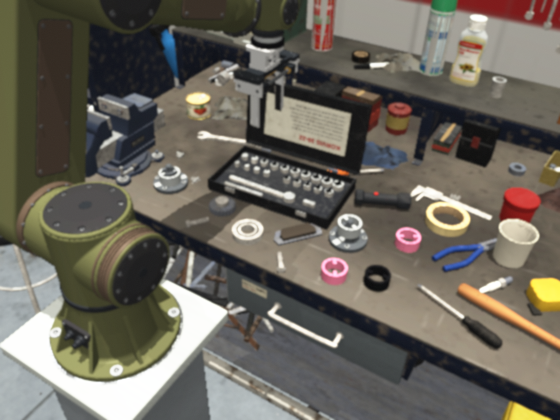

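View pics/side0.png

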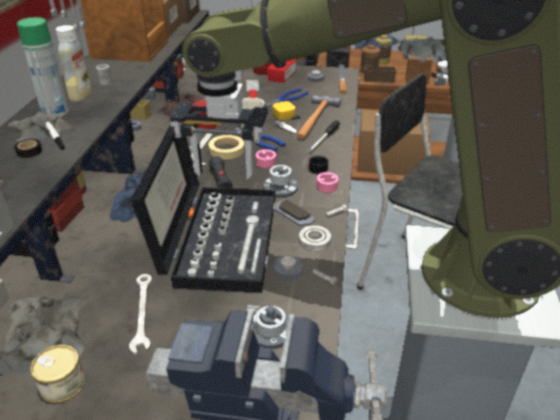

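The scene picture shows two axles with bright collars: A at (349,232) and B at (170,178), which is by the vise. In the side picture they are at (281,180) and (270,322). Pink look-alikes are at (334,270) and (408,239), a black one at (377,277), a flat white ring at (247,230) and a dark disc at (222,205). Next I measure the collar top heights.

```bash
python3 - <<'E'
from h import *
P={}
for n in ("scene","side"):
    z=np.load(f"{n}0.npz"); P[n]=(allworld(n,z["d"]),z["im"],z["d"])
for n,boxes in {"scene":{"A":(325,205,375,255),"B":(148,160,192,200)},"side":{"A":(260,160,305,200),"B":(245,300,300,345)}}.items():
    W,im,d=P[n]
    for k,(c0,r0,c1,r1) in boxes.items():
        w=W[r0:r1,c0:c1].reshape(-1,3); dd=d[r0:r1,c0:c1].ravel(); w=w[(dd>0)&(w[:,2]>-.02)&(w[:,2]<.09)]
        h,e=np.histogram(w[:,2],bins=np.arange(-.004,.084,.004))
        print(n,k,dict(zip((e[:-1]*1000).round().astype(int).tolist(),h.tolist())))
        for lo,hi in((.008,.016),(.035,.045),(.05,.06)):
            s=w[(w[:,2]>lo)&(w[:,2]<hi)]
            if len(s)>5: print("   ",lo,len(s),s.min(0).round(3),s.max(0).round(3))
# obstacles above 0.09 in the area
W,im,d=P["scene"]
m=(d>0)&(W[...,0]>.25)&(W[...,0]<.8)&(abs(W[...,1])<.5)&(W[...,2]>.07)
H=np.zeros((12,20))
for x,y,zz in W[m]: 
    i,j=int((x-.25)/.05),int((y+.5)/.05); 
    if i<12 and j<20: H[i,j]=max(H[i,j],zz)
print((H*100).round().astype(int))
big=np.hstack([cv2.resize(P["scene"][1][200:260,320:380],(390,390),interpolation=2),cv2.resize(P["scene"][1][150:210,140:200],(390,390),interpolation=2)])
cv2.imwrite("pics/crop.png",big[...,::-1])
E
```

```text
scene A {-4: 413, 0: 692, 4: 96, 8: 211, 12: 347, 16: 102, 20: 27, 24: 17, 28: 45, 32: 72, 36: 42, 40: 52, 44: 64, 48: 65, 52: 115, 56: 102, 60: 23, 64: 1, 68: 0, 72: 0, 76: 0}
    0.008 558 [ 0.424 -0.319  0.008] [ 0.6   -0.175  0.016]
    0.035 122 [ 0.442 -0.302  0.035] [ 0.539 -0.208  0.045]
    0.05 244 [ 0.442 -0.302  0.05 ] [ 0.498 -0.247  0.06 ]
scene B {-4: 261, 0: 652, 4: 112, 8: 119, 12: 175, 16: 73, 20: 29, 24: 30, 28: 24, 32: 30, 36: 57, 40: 82, 44: 52, 48: 20, 52: 9, 56: 11, 60: 14, 64: 4, 68: 0, 72: 0, 76: 0}
    0.008 294 [0.373 0.169 0.008] [0.481 0.33  0.016]
    0.035 159 [0.389 0.189 0.035] [0.447 0.244 0.045]
    0.05 29 [0.409 0.197 0.05 ] [0.424 0.23  0.06 ]
side A {-4: 271, 0: 490, 4: 67, 8: 130, 12: 222, 16: 96, 20: 44, 24: 28, 28: 40, 32: 66, 36: 35, 40: 36, 44: 42, 48: 53, 52: 97, 56: 55, 60: 17, 64: 2, 68: 0, 72: 0, 76: 0}
    0.008 352 [ 0.429 -0.393  0.008] [ 0.545 -0.193  0.016]
    0.035 97 [ 0.445 -0.293  0.035] [ 0.516 -0.171  0.045]
    0.05 177 [ 0.446 -0.299  0.05 ] [ 0.5   -0.241  0.06 ]
side B {-4: 200, 0: 319, 4: 27, 8: 154, 12: 221, 16: 69, 20
[... 333 characters left out ...]
 0  0]
 [ 0  0  0  0  0  0  0  0 56 53  0  0  0  0  0  0 19 19  0  0]
 [ 0  0  0  0  0  0  0  0 55 54  0  0  0  0  0  0 19 19 19  0]
 [ 0  0  0  0  0  0  0  0 53 53 46  0  0  0  0  0 19 19 19  0]
 [ 0  0  0  0  0  0  0  0 52 52 35  0  0  0  0  0 19 19 19  0]
 [ 0  0  0  0  0  0  0  0 51 44 43  0  0  0  0  0 15 16 16  0]
 [ 0  0  0  0  0  0  0  0 50 43 31  0  0  0  0  0  0 11  0  0]
 [ 0  0  0  0  0  0  0  0  0 35 35  0  9  0  0  0  0  0  0  0]
 [ 0  0  0  0  0 22 23 23 23 23 23 23 18  0  0  0  0  0  0  0]
 [ 0  0  0  0  0 22 23 23 23 23 23  0  0  0  0  0  0  0  0  0]
 [ 0  0  0  0  0  0  0  0  0  0  0  0  0  0  0  0  0  0  0  0]
 [ 0  0  0  0  0  0  0  0  0  0  0  0  0  0  0  0  0  0  0  0]]
```

View pics/crop.png

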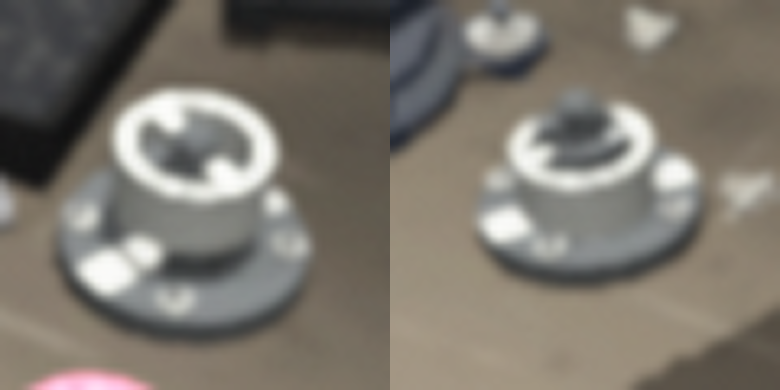

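A's collar top is at 56 mm, so A at about (0.471,-0.272) is the high one. B's top is at 40 mm, so it is already home. The pink and black rings are look-alikes. I move over A and look with the wrist camera.

```bash
python3 -m inch '[-1.6,5.44,0,0,0,0,1,-1.6,5.44,0,0,0,0,1,-1.6,5.44,0,0,0,0,1,-1.6,5.44,0,0,0,0,1,-1.5,5.44,0,0,0,0,1,0,0,0,0,0,0,1,0,0,0,0,0,0,1]' 20
python3 - <<'E'
from h import *
o=ctrl.get_obs(); im,d=ctrl.camera("wrist"); np.savez("w1.npz",im=im,d=d,pos=o["ee_pos"],rot=o["eef_rot"])
cv2.imwrite("pics/w1.png",im[...,::-1])
p=ctrl.camera_params("wrist"); print(p, o["ee_pos"],o["eef_rot"])
for l in("axle","collar"): print(l,[(q["score"],np.round(q["centre"])) for q in ctrl.place_of("wrist",l)])
E
```

```text
time_s: 1.38
ee_pos: [0.471, -0.2717, 0.1669]
eef_rot: [-3.141, 0.0, -0.0]
force: [0.5, 0.5, 0.5]
grip_width: 0.0939
{'vertical_fov': 65.70646984690485, 'cx': 271.93886442519255, 'cy': 209.2079843167537, 'mount': array([[ 9.99999143e-01, -2.51839542e-04, -1.28474443e-03,
        -6.74940014e-05],
       [ 5.89777033e-04,  9.62765548e-01,  2.70337107e-01,
        -7.93017645e-02],
       [ 1.16882610e-03, -2.70337633e-01,  9.62764872e-01,
        -2.16709370e-01],
       [ 0.00000000e+00,  0.00000000e+00,  0.00000000e+00,
         1.00000000e+00]])} [ 0.47103331 -0.27165404  0.16685196] [-3.14132693e+00  1.35303665e-04 -2.74805007e-04]
axle [(0.92, array([274., 186.]))]
collar [(0.96, array([178., 206.])), (0.75, array([272., 192.])), (0.61, array([322., 279.])), (0.58, array([207., 266.]))]
```

View pics/w1.png

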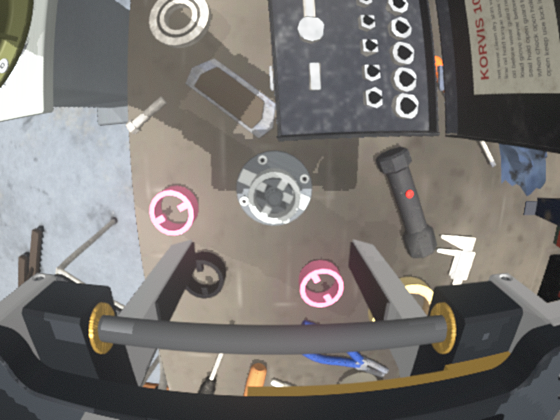

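The wrist picture shows the target at (274,190), with pink rings at (173,210) and (321,284) and a black ring at (207,273). I rectify it into top-down views at collar-top height and at flange height to read the angles.

```bash
cat >> h.py <<'E'
from scipy.spatial.transform import Rotation as R
def ortho(z0,f,cx0,cy0,half=.05,N=400):
    """top-down view at height z0, image x = world x, image y up = world y"""
    w=np.load(f); fl,cx,cy,p=K("wrist")
    g=np.linspace(-half,half,N); X,Y=np.meshgrid(cx0+g,cy0-g)
    P=np.stack([X,Y,np.full_like(X,z0)],-1)
    t=R.from_euler("xyz",w["rot"]).inv().apply((P-w["pos"]).reshape(-1,3))
    M=np.linalg.inv(p["mount"]); c=t@M[:3,:3].T+M[:3,3]
    rho=np.hypot(c[:,0],c[:,1]); th=np.arctan2(rho,c[:,2]); s=fl*th/np.maximum(rho,1e-9)
    return cv2.remap(w["im"],(cx+s*c[:,0]).reshape(N,N).astype(np.float32),(cy+s*c[:,1]).reshape(N,N).astype(np.float32),cv2.INTER_CUBIC)
E
python3 - <<'E'
from h import *
a=[ortho(z,"w1.npz",.471,-.272) for z in(.056,.012)]
for i in a:
    for r in range(0,400,40): cv2.line(i,(r,0),(r,4),(255,0,0),1); cv2.line(i,(0,r),(4,r),(255,0,0),1)
    cv2.drawMarker(i,(200,200),(255,0,0),0,10,1)
cv2.imwrite("pics/o1.png",np.hstack(a)[...,::-1])
E
```

```text
(no output)
```

View pics/o1.png

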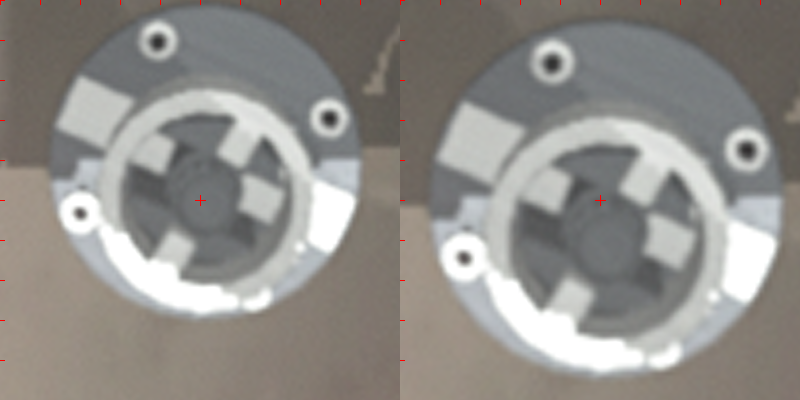

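On the left view (z=56 mm, 4 px/mm) the tabs are at (240,142) and (175,252), so the tab line is at about +59° and the collar centre at (0.4725,-0.272). The bright strips in the right view lie at about -24°. So I need to turn about 83° clockwise seen from above, which is +wz in the tool frame. I descend to TCP z 0.034 and grip.

```bash
python3 -m inch '[0.15,0,5.5,0,0,0,1,0,0,4.5,0,0,0,1,0,0,2.2,0,0,0,1,0,0,1.1,0,0,0,1,0,0,0,0,0,0,1,0,0,0,0,0,0,0.4,0,0,0,0,0,0,0.4,0,0,0,0,0,0,0.4,0,0,0,0,0,0,0.4]' 20
python3 - <<'E'
from h import *
im,d=ctrl.camera("side"); cv2.imwrite("pics/s2.png",cv2.resize(im[110:240,200:380],None,fx=4,fy=4,interpolation=2)[...,::-1])
o=ctrl.get_obs();print(o["ee_pos"],o["grip_width"],o["force"],o["qpos"])
E
```

```text
time_s: 2.65
ee_pos: [0.4726, -0.2721, 0.0342]
eef_rot: [3.141, -0.0, -0.0]
force: [0.5, 0.2, -0.8]
grip_width: 0.0575
[ 0.4725166  -0.27205731  0.03408044] 0.05347944216890848 [ 0.69497056 -0.36136649  0.32073129] [-5.89592765e-01  4.36166238e-01  1.66724623e+00  1.80019917e-05
  1.03800215e+00 -5.89510890e-01]
```

```bash
python3 -m inch '[0,0,0,0,0,0,0.5,0,0,0,0,0,0,0.5]' 20
python3 - <<'E'
from h import *
im,d=ctrl.camera("side"); cv2.imwrite("pics/s2.png",cv2.resize(im[110:240,200:380],None,fx=4,fy=4,interpolation=2)[...,::-1])
E
```

```text
time_s: 2.95
ee_pos: [0.4725, -0.272, 0.0339]
eef_rot: [-3.142, 0.0, 0.0]
force: [0.3, -0.5, 0.1]
grip_width: 0.0466
```

View pics/s2.png

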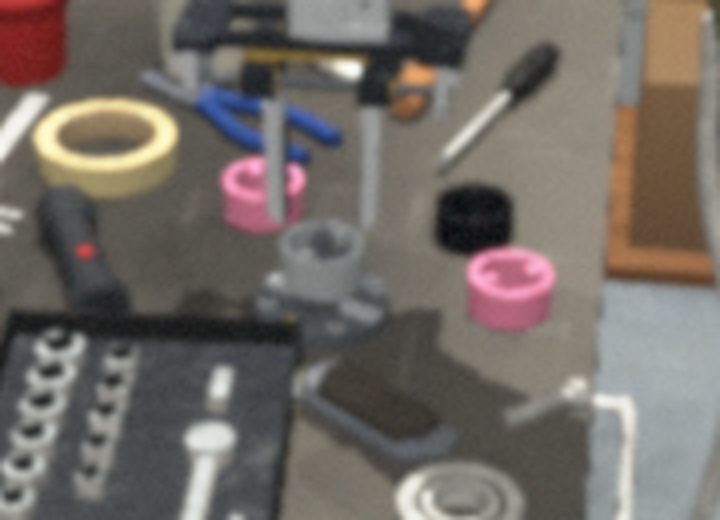

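The side crop shows the fingertips at crop (278,218) and (370,225), not straddling the collar at (320,255), although the reported TCP says they should. I check this with depth.

```bash
python3 - <<'E'
from h import *
o=ctrl.get_obs(); print(o["time_s"],o["ee_pos"],o["eef_rot"],o["grip_width"],o["qpos"])
for n in("side","scene"):
    im,d=ctrl.camera(n); W=allworld(n,d); f,cx,cy,p=K(n)
    c=p["camera_from_world"]@np.r_[o["ee_pos"],1]; print(n,"TCP px",cx+f*c[0]/c[2],cy+f*c[1]/c[2])
    cc=p["camera_from_world"]@np.array([.4725,-.272,.056,1]); print(n,"collar top px",cx+f*cc[0]/cc[2],cy+f*cc[1]/cc[2])
    if n=="side":
        for c,r in((269,163),(269,160),(269,150),(292,163),(292,160),(292,150),(280,175),(274,172)): print(c,r,W[r,c].round(3))
    np.savez(n+"2.npz",im=im,d=d)
p=ctrl.camera_params("wrist"); f,cx,cy,_=K("wrist"); M=np.linalg.inv(p["mount"])
for x in(-.047,.047):
    c=M@[x,0,0,1]; rho=np.hypot(c[0],c[1]);th=np.arctan2(rho,c[2]); print("wrist tip",cx+f*th*c[0]/rho,cy+f*th*c[1]/rho)
E
```

```text
3.0 [ 0.47247584 -0.27199153  0.03392605] [-3.14154025e+00  2.38107460e-05 -3.27855067e-05] 0.046978924346179694 [-5.89542325e-01  4.36385696e-01  1.66734221e+00  3.51981705e-05
  1.03791367e+00 -5.89527421e-01]
side TCP px 280.67889041616826 177.44379603285392
side collar top px 280.66486041832167 170.2464109769113
269 163 [ 0.502 -0.266  0.079]
269 160 [ 0.501 -0.259  0.092]
269 150 [ 0.5   -0.257  0.122]
292 163 [ 0.441 -0.258  0.089]
292 160 [ 0.442 -0.26   0.096]
292 150 [ 0.443 -0.266  0.122]
280 175 [ 0.471 -0.248  0.057]
274 172 [ 0.491 -0.279  0.045]
scene TCP px 348.6048857282184 229.11341503424188
scene collar top px 349.54425500717423 221.84256102599412
wrist tip 207.05128269310325 233.94301272757937
wrist tip 337.8568379711938 233.91242087019955
```

```bash
python3 - <<'E'
from h import *
p=ctrl.camera_params("wrist"); f,cx,cy,_=K("wrist"); M=p["mount"]
def tool(d):
    r,c=np.mgrid[0:420,0:560]; u,v=c-cx,r-cy; rr=np.hypot(u,v)+1e-9; th=rr/f
    ray=np.stack([np.sin(th)*u/rr,np.sin(th)*v/rr,np.cos(th)],-1); P=ray/ray[...,2:]*d[...,None]
    return P@M[:3,:3].T+M[:3,3]
o=ctrl.get_obs(); im,d=ctrl.camera("wrist"); np.savez("w2.npz",im=im,d=d,pos=o["ee_pos"],rot=o["eef_rot"])
w=np.load("w1.npz")
for nm,dd in(("open",w["d"]),("now",d)):
    T=tool(dd); m=(dd>0)&(abs(T[...,1])<.02)&(T[...,2]<.03)&(T[...,2]>-.12)&(abs(T[...,0])<.075)
    t=T[m]
    for lo in np.arange(-.12,.03,.01):
        s=t[(t[:,2]>=lo)&(t[:,2]<lo+.01)]; 
        if len(s): print(nm,round(lo,2),len(s),s.min(0).round(3),s.max(0).round(3))
z=np.load("side2.npz"); z2=np.load("scene2.npz")
cv2.imwrite("pics/c2.png",np.hstack([cv2.resize(z2["im"][150:250,300:400],(400,400),interpolation=2),cv2.resize(im[150:300,200:350],(400,400),interpolation=2)])[...,::-1])
E
```

```text
open -0.12 897 [-0.06  -0.011 -0.12 ] [ 0.059  0.009 -0.11 ]
open -0.11 1157 [-0.06  -0.011 -0.11 ] [ 0.059  0.005 -0.1  ]
open -0.1 1028 [-0.06  -0.011 -0.1  ] [ 0.059  0.007 -0.09 ]
open -0.09 914 [-0.06  -0.011 -0.09 ] [ 0.059  0.008 -0.08 ]
open -0.08 742 [-0.06  -0.011 -0.08 ] [ 0.059  0.008 -0.07 ]
open -0.07 661 [-0.059 -0.011 -0.07 ] [ 0.059  0.007 -0.06 ]
open -0.06 543 [-0.059 -0.011 -0.06 ] [ 0.059  0.008 -0.05 ]
open -0.05 449 [-0.059 -0.011 -0.05 ] [ 0.058  0.008 -0.04 ]
open -0.04 68 [-0.052 -0.011 -0.04 ] [ 0.051  0.008 -0.037]
now -0.12 702 [-0.034 -0.011 -0.12 ] [ 0.034  0.009 -0.11 ]
now -0.11 1053 [-0.036 -0.011 -0.11 ] [ 0.035  0.005 -0.1  ]
now -0.1 898 [-0.036 -0.011 -0.1  ] [ 0.036  0.007 -0.09 ]
now -0.09 765 [-0.036 -0.011 -0.09 ] [ 0.035  0.008 -0.08 ]
now -0.08 613 [-0.036 -0.011 -0.08 ] [ 0.036  0.008 -0.07 ]
now -0.07 530 [-0.036 -0.011 -0.07 ] [ 0.035  0.007 -0.06 ]
now -0.06 454 [-0.036 -0.011 -0.06 ] [ 0.035  0.007 -0.05 ]
now -0.05 362 [-0.035 -0.011 -0.05 ] [ 0.035  0.008 -0.04 ]
now -0.04 53 [-0.027 -0.011 -0.04 ] [ 0.028  0.006 -0.036]
now -0.03 1975 [-0.027 -0.02  -0.029] [ 0.027  0.02  -0.02 ]
now -0.02 1158 [-0.026 -0.02  -0.02 ] [ 0.026  0.02  -0.01 ]
now -0.01 572 [-0.025 -0.02  -0.01 ] [ 0.026  0.02  -0.   ]
now -0.0 188 [-0.024 -0.019  0.   ] [0.026 0.017 0.01 ]
now 0.01 257 [-0.04  -0.018  0.01 ] [0.04  0.015 0.02 ]
now 0.02 1801 [-0.044 -0.02   0.02 ] [0.045 0.02  0.025]
```

View pics/c2.png

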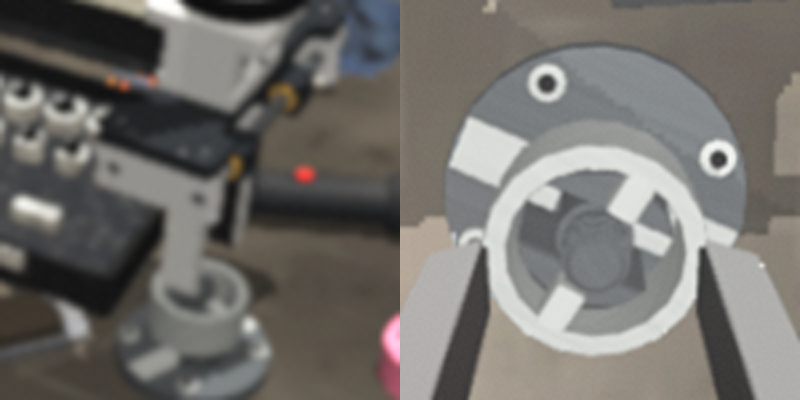

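The fingers actually end about 36 mm short of the reported TCP: the wrist depth shows the tips at tool z = -0.036, and both side and scene views agree. So the tips are at z≈0.070, above the collar, and nothing was touched. I correct for this by opening, going down another 4.0 cm so the tips reach about 0.030, and then closing.

```bash
python3 -m inch '[0,0,0,0,0,0,1,0,0,0,0,0,0,1,0,0,0,0,0,0,1,0,0,0,0,0,0,1,0,0,1,0,0,0,1,0,0,1,0,0,0,1,0,0,1,0,0,0,1,0,0,1,0,0,0,1,0,0,0,0,0,0,1]' 20
python3 -m inch '[0,0,0,0,0,0,0.4,0,0,0,0,0,0,0.4,0,0,0,0,0,0,0.4,0,0,0,0,0,0,0.4,0,0,0,0,0,0,0.4,0,0,0,0,0,0,0.4]' 20
```

```text
time_s: 4.28
ee_pos: [0.472, -0.2717, -0.007]
eef_rot: [-3.141, 0.001, -0.0]
force: [1.5, 0.4, 0.1]
grip_width: 0.094
time_s: 5.03
ee_pos: [0.4726, -0.2721, -0.0059]
eef_rot: [3.141, -0.0, -0.0]
force: [0.5, 0.3, 1.7]
grip_width: 0.0551
```

Gripped at 55 mm. I turn +1.456 rad about tool z (83° clockwise).

```bash
python3 -m inch '[0,0,0,0,0,0.182,0.4,0,0,0,0,0,0.182,0.4,0,0,0,0,0,0.182,0.4,0,0,0,0,0,0.182,0.4,0,0,0,0,0,0.182,0.4,0,0,0,0,0,0.182,0.4,0,0,0,0,0,0.182,0.4,0,0,0,0,0,0.182,0.4,0,0,0,0,0,0,0.4,0,0,0,0,0,0,0.4]'
python3 - <<'E'
from h import *
o=ctrl.get_obs(); im,d=ctrl.camera("wrist"); np.savez("w3.npz",im=im,d=d,pos=o["ee_pos"],rot=o["eef_rot"]); print(o["ee_pos"],o["eef_rot"],o["force"],o["moment"])
a=[ortho(z,"w3.npz",.4725,-.272) for z in(.056,.012)]
cv2.imwrite("pics/o3.png",np.hstack(a)[...,::-1])
E
```

```text
time_s: 6.28
ee_pos: [0.4723, -0.2719, -0.0062]
eef_rot: [3.141, 0.0, -1.452]
force: [-0.4, -0.7, -2.3]
grip_width: 0.0553
[ 0.47234219 -0.27192539 -0.00623818] [ 3.14127143e+00  2.65873396e-04 -1.45188649e+00] [-0.4280293  -0.73919283 -2.34961403] [ 0.0239611   0.06426016 -0.01507217]
```

View pics/o3.png

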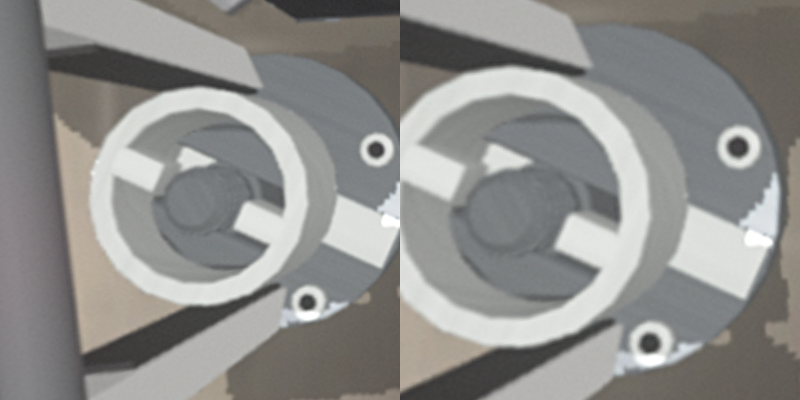

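In the z=56 mm view the tabs at (138,170) and (260,220) lie on a line at about -22°, in line with the strip at -24°. I lower 1 cm while gripping, then release.

```bash
python3 -m inch '[0,0,0.3,0,0,0,0.4,0,0,0.3,0,0,0,0.4,0,0,0.3,0,0,0,0.4,0,0,0,0,0,0,0.4]'
python3 -m inch '[0,0,0,0,0,0,0.7,0,0,0,0,0,0,0.7,0,0,0,0,0,0,0.7]'
python3 - <<'E'
from h import *
o=ctrl.get_obs(); im,d=ctrl.camera("wrist"); np.savez("w4.npz",im=im,d=d,pos=o["ee_pos"],rot=o["eef_rot"])
for n in("side",):
    im,d=ctrl.camera(n); W=allworld(n,d); m=(d>0)&(np.hypot(W[...,0]-.4725,W[...,1]+.272)<.031)&(W[...,2]<.07)&(np.hypot(W[...,0]-.4725,W[...,1]+.272)>.021)
    print(np.histogram(W[m][:,2],bins=np.arange(.0,.07,.004)))
E
```

```text
time_s: 6.82
ee_pos: [0.4729, -0.2722, -0.0152]
eef_rot: [-3.141, -0.001, -1.456]
force: [4.5, -1.6, -4.4]
grip_width: 0.0555
time_s: 7.2
ee_pos: [0.4723, -0.2719, -0.0151]
eef_rot: [3.141, 0.0, -1.456]
force: [0.5, 0.0, -0.3]
grip_width: 0.0658
(array([ 0,  0, 14, 33, 19, 20, 15, 21, 19, 32, 39,  1,  0,  0,  0,  0,  0]), array([0.   , 0.004, 0.008, 0.012, 0.016, 0.02 , 0.024, 0.028, 0.032,
       0.036, 0.04 , 0.044, 0.048, 0.052, 0.056, 0.06 , 0.064, 0.068]))
```

The collar dropped: its top is now at about 40 mm. I open fully, then rise straight up out of the way and check both collars.

```bash
python3 -m inch '[0,0,0,0,0,0,1,0,0,0,0,0,0,1,0,0,0,0,0,0,1,0,0,-2,0,0,0,1,0,0,-4,0,0,0,1,0,0,-5,0,0,0,1,0,0,-5,0,0,0,1,0,0,-5,0,0,0,1,0,0,0,0,0,0,1,0,0,0,0,0,0,1]'
python3 - <<'E'
from h import *
o=ctrl.get_obs(); im,d=ctrl.camera("wrist"); np.savez("w5.npz",im=im,d=d,pos=o["ee_pos"],rot=o["eef_rot"]); print(o["ee_pos"],o["grip_width"])
for n in("side","scene"):
    im,d=ctrl.camera(n); W=allworld(n,d)
    for k,x,y in(("A",.4725,-.272),("B",.419,.218)):
        r=np.hypot(W[...,0]-x,W[...,1]-y); m=(d>0)&(r<.034)&(W[...,2]<.075)&(r>.019); z=W[m][:,2]
        t=W[m][z>np.percentile(z,97)-.006]; print(n,k,"top z pct90/97",np.percentile(z,[90,97]).round(4),t.min(0).round(3),t.max(0).round(3))
    if n=="side": s=im
a=ortho(.040,"w5.npz",.4725,-.272)
cv2.imwrite("pics/o5.png",np.hstack([a,cv2.resize(s[150:210,250:310],(400,400),interpolation=2)])[...,::-1])
E
```

```text
time_s: 8.55
ee_pos: [0.4721, -0.2718, 0.194]
eef_rot: [3.141, 0.001, -1.456]
force: [0.4, -0.4, 0.0]
grip_width: 0.0939
[ 0.47213611 -0.27179176  0.19396715] 0.09389656603303398
side A top z pct90/97 [0.0414 0.0435] [ 0.445 -0.297  0.038] [ 0.499 -0.242  0.049]
side B top z pct90/97 [0.0418 0.0448] [0.392 0.192 0.039] [0.448 0.248 0.049]
scene A top z pct90/97 [0.0406 0.0441] [ 0.442 -0.3    0.038] [ 0.499 -0.246  0.05 ]
scene B top z pct90/97 [0.042  0.0446] [0.391 0.189 0.039] [0.446 0.245 0.05 ]
```

View pics/o5.png

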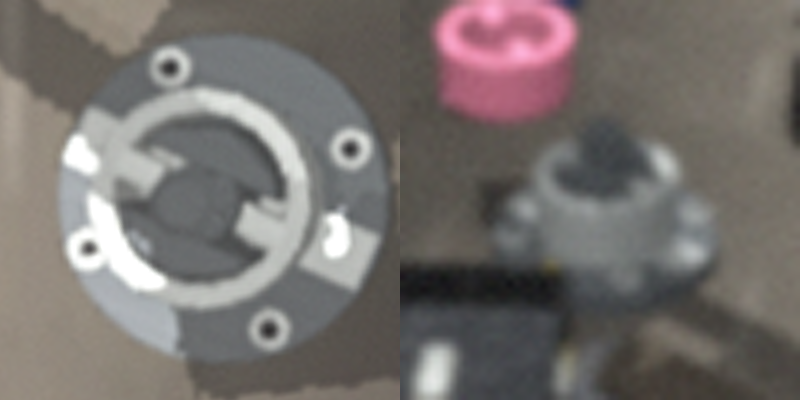

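The top-down view shows the tabs at (140,172) and (265,225) seated in the keyways in line with the strips, and the nose stands clear of the collar. Both collar tops are at about 41 mm, and the gripper is open and well clear. I hand in.

```bash
python3 -c "
from station import ctrl; print(ctrl.hand_in())"
```

```text
the job is handed in; nothing more can be done
None
```

The high collar, on the axle at about (0.472, -0.272), is now home, and I handed the job in at about 8.7 s. I gripped it at 20 N, turned it 83° clockwise until its tabs lined up with the keyways, lowered it 9 mm and let it drop. I then opened the gripper and rose clear.

**Last checks:**
- **Collar seated:** its top is at about 41 mm in both the scene and side depth. It started at about 56 mm, and the collar that was already home reads 42 mm. The tabs show seated in line with the bright strips.
- **Other collar:** it is where it was, and I left the pink and black look-alikes alone.
- **Forces:** the wrist force readings I took, at the end of each move, stayed under 7 N.

**Disagreement with the given data:** the fingers end about 36 mm short of the reported TCP. My first grip therefore closed on air above the collar without touching anything. I confirmed the offset in the camera depth, went 4 cm lower and gripped again.

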